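Nest three lens cells on the assembly pedestal and lower the barrel over them

TASK

Gently assemble the objective on the round blue pedestal: seat the large lens cell in the pedestal's socket, nest the medium cell in the large one and the small cell in the medium one, each upright and fully home, then lower the stepped tapering barrel, wide end down, over all three until it sits flush on the blue flange. Do not disturb the power-meter head, the tape roll or the black cap, and let go of everything.

Things in the scene. Friction and masses are not known exactly. Their poses are not given: they have to be found in the camera images.
- pedestal: Round blue assembly pedestal fixed to the table, 90 mm across. Origin at the centre of its underside, z up. Flange top at z = 20 mm; on it a brass centring land, tapered from radius 33 mm at the flange to 30.4 mm on top at z = 24 mm, with a socket of radius 25.2 mm, 11 mm deep. Fully home, the large cell's origin is at z = 16 mm and the barrel's at z = 20 mm.
- cell_large: Lens cell: bright metal ring with a green lens sunk in its top, 60 mm across, 26 mm tall. Origin at the centre of its underside, z up. Below z = 8 mm a tapered spigot, radius 18 mm at the foot to 24.2 mm; from 8 to 26 mm the ribbed round body to grip; recess of radius 20 mm in the top, 11 mm deep. It starts standing on its spigot. Home: body on the land's top.
- cell_medium: Lens cell: bright metal ring with a clear lens sunk in its top, 50 mm across, 26 mm tall. Origin at the centre of its underside, z up. Below z = 8 mm a tapered spigot, radius 13 mm at the foot to 19 mm; from 8 to 26 mm the ribbed round body to grip; recess of radius 15.2 mm in the top, 11 mm deep. It starts standing on its spigot. Home: 18 mm above the large cell.
- cell_small: Lens cell: bright metal ring with an amber lens sunk in its top, 40 mm across, 26 mm tall. Origin at the centre of its underside, z up. Below z = 8 mm a tapered spigot, radius 9.5 mm at the foot to 14.2 mm; from 8 to 26 mm the ribbed round body to grip; recess of radius 14 mm in the top, 11 mm deep. It starts standing on its spigot. Home: 18 mm above the medium.
- barrel: Barrel: bright metal tube open at both ends, 74 mm tall, stepping inward as it rises, stands wide end down. Origin at the centre of its underside, z up. Outer radius 37 mm up to z = 24 mm, 32 mm from 31 to 43 mm, 27 mm from 50 to 74 mm (grip it here); wall 3 mm. Its foot, 34 mm inside radius, goes over the pedestal's land and rests on the flange.
- power_head: Bystander: white laser power-meter head with a black face, round, 52 mm across, 20 mm tall, lying on the table. Origin at the centre of its underside.
- tape_roll: Bystander: roll of tan masking tape lying flat, 68 mm across, 19 mm tall. Origin at the centre of its underside.
- port_cap: Bystander: black knurled cap lying flat, 76 mm across, 22 mm tall. Origin at the centre of its underside.
- laser_head: Fixed, keep clear: long dark laser head. Origin on the table, z up; in its own frame x from -400 (shutter lever) to 399 mm, y from -63 to 63 mm, z from 46 to 180 mm. Beyond it, fixed, in world mm: upright disc x 450 to 600, y -40 to 30, 154 tall; thin post x 624 to 712, y -52 to 10, 254 tall (carry parts above it); big cabinet x 513 to 720, y below -240, from z = 120 up.
- shutter_controller: Fixed, keep clear: grey controller box on two wooden bars. Origin on the table, z up; in its own frame x from -156 to 156 mm with its knobs, y from -44 to 44 mm, up to z = 105 mm; bars 16 mm high, 30 mm wide, to y = -100 and 100 mm at x = -89 and 111 mm. Near it, fixed, in world mm: short post 100 tall at x 383 to 424, y 426 to 452 on a plate 10 thick, x 375 to 463, y 410 to 460.
Things that resemble listed ones, but are neither listed nor needed, are in the scene too. What is shaped like the cell_small but purple or turquoise is not meant.

How it is judged:
On the way, in this order (a step that is already met when the one before it is completed fails the run):
1. the large lens cell is home in the pedestal's socket and let go (z of cell_large in the frame of pedestal between 0.014 and 0.018 m and horizontal distance between cell_large and pedestal below 0.004 m and angle between cell_large's own z axis and vertical below 0.05 rad and contact force between the fingers and cell_large below 0.1 N), for 0.2 s.
2. the medium cell is home in the large one and let go (all of step 1 and z of cell_medium in the frame of cell_large between 0.016 and 0.02 m and horizontal distance between cell_medium and cell_large below 0.004 m and angle between cell_medium's own z axis and vertical below 0.05 rad and contact force between the fingers and cell_medium below 0.1 N), for 0.2 s.
3. the small cell is home in the medium one and let go (all of step 2 and z of cell_small in the frame of cell_medium between 0.016 and 0.02 m and horizontal distance between cell_small and cell_medium below 0.004 m and angle between cell_small's own z axis and vertical below 0.05 rad and contact force between the fingers and cell_small below 0.1 N), for 0.2 s.
4. the barrel is down over all three on the flange and let go (all of step 3 and z of barrel in the frame of pedestal between 0.018 and 0.022 m and horizontal distance between barrel and pedestal below 0.004 m and angle between barrel's own z axis and vertical below 0.05 rad and contact force between the fingers and barrel below 0.1 N), for 0.2 s.
At the end, for the whole second after the job is handed in: Large cell in the pedestal (its origin 16 mm above the pedestal's), medium 18 mm above the large, small 18 mm above the medium, barrel 20 mm above the pedestal, each within 2 mm in height, within 4 mm of the axis of the part it sits on, upright within 0.05 rad, released and at rest (all of step 4 and linear speed of each of cell_large, cell_medium, cell_small, barrel below 0.02 m/s); the robot touches nothing.
It fails at once if a bystander is shifted by more than 25 mm (distance of any of power_head, tape_roll, port_cap from where it was at the start of the episode above 0.025 m).
It fails at once if a part is rammed home with more than 60 N (contact force between any of cell_large, barrel and pedestal above 60 N or contact force between cell_medium and cell_large above 60 N or contact force between cell_small and cell_medium above 60 N or contact force between barrel and cell_small above 60 N).
It also fails if it takes over 128 s, if anything falls off the work surface, if the arm or the gripper's body presses on something with over 40 N, if the wrist force passes 120 N, or if a joint passes its speed limit or range.

ROBOT

A 6-joint arm with a two-finger parallel gripper is mounted at the origin on a cart in front of the work surface, level with it; the furniture and walls round the work are solid. World frame = base frame: x ahead of the robot, y to its left, z up, the work surface at z = 0. Lengths are in m, angles in rad, forces in N, time in s.
With the tool pointing down it reaches from about 0.325 to 0.85 m from the base axis. Payload 15.5 kg.
Tool frame: the origin (TCP) lies on the centre line of the jaws, within the pads' length; the fingertips stand 11 mm ahead of it and the grasp point (between the pads) lies 8 mm behind it; z points along the fingers, y is the line along which they close (so a half turn about z gives the same grasp; the last joint's range is limited). The gripper opens to 91 mm and grips with 3 to 60 N. Pads are 32 mm wide; open, the fingers measure 118 mm over their backs; the gripper's body (76 mm by 178 mm) begins 60 mm behind the grasp point.
Start: joints at [1.224, 0.494, 1.345, -0, 1.302, -0.096], TCP at [0.156, 0.605, 0.225] pointing down, gripper open.
Joint ranges: [-2.91, 2.91], [-0.82, 2.16], [0.22, 2.67], [-1.22, 4.37], [0.12, 2.79], [-3.08, 3.08]. Speed limits (rad/s): [1.89, 1.89, 2.57, 3.01, 3.01, 3.01].

INTERFACE

Orientations are given as a unit quaternion [x, y, z, w].
In Python, from station import read_state, read_camera, camera_info, order gives the robot as it stands.
- The arm moves only by the tool servo_tool, never from a script. Its argument "steps" is one flat list of numbers, 5 for each row, row after row: the shift along the tool's x, y, z in m, then the turn about the tool's z in rad, then the finger opening in m, from 0 to 0.0912. A call has 1 to 5 rows; each row is the pose to reach, as a shift and turn from the pose commanded when the call began, along the tool's axes at that moment; what a row does not reach only later rows make up. A row lasts 1/10 s, in which the tool goes at most 50 mm and 8.59 degrees, less where a joint would pass 70% of its speed; a pose out of reach is approached as far as the arm can. A call with a gripper value outside its range is refused whole. The fingers move at their own pace and stop on an object; "grip_force" is the grip in N (left out, the last holds). Time passes only in rows, so rows that repeat a pose let the fingers close. It gives the time, the measured TCP pose, the force, the opening and the grip force at its end, in the units of the state.
- read_state(): the state, without advancing time (a new reading comes with each control period).
- read_camera(name): name is "side" or "top" or "wrist"; returns (picture, depth): 480x640x3 uint8, red, green, blue; 480x640 float32, m along the optical axis (not along the pixel's ray), 0 where there is no reading.
- camera_info(name): a dict with "fx", "fy", "cx", "cy" (pixels), "R" (3x3) and "t" (3): a world point X has camera coordinates R X + t; the wrist camera has in their place "hand_eye" (4x4, takes a point from camera to tool coordinates, whose origin is the TCP and whose axes are the flange's). Camera axes: x right, y down, z forward; pixel columns grow to the right and rows downward; lengths in m; the calibration is good to about 2 mm. A picture is of the moment at which its call begins: read the wrist's pose just before it. camera_info takes no time and is no camera call.
- order.hand_in(): hands the job in; it is judged then, once.
The state is a dict: "clock": time; "joints": joint angles; "dq": joint speeds; "joint_efforts": joint torques, N m; "eef_pos": TCP position; "eef_rot": TCP orientation; "wrist_force": force on the tool from outside, world axes, zero at the start; "torque": the same for the moment, N m; "gripper_width": opening from 0.0 (shut) to 1.0 (fully open); "grasp_force": force on a finger pad.
Only numpy, scipy, OpenCV 4.12 (cv2) and the standard library are available. Lean on these libraries where they do the work, as an engineer would, in place of code of your own. Each camera call takes 0.05 s, during which the arm holds its last target. There are 200 camera calls.

## Working session

There is one attempt and no reset: what is moved stays moved. The work goes in short steps, Python scripts to look and compute and a tool call to move; the robot and the scene stay as the last step left them, time stands still between calls to the robot, and variables do not carry over. Pictures are saved under pics/ and viewed, at most 14 in all, crops included, and the job is handed in when it is done.

Besides the shell and the picture viewer there is one more tool, called by a JSON object that holds its "api" and its "payload". servo_tool: Moves the arm, as the interface text tells. Its arguments: {"type":"object","properties":{"steps":{"type":"array"},"grip_force":{"type":"number"}},"required":["steps"]}

```bash
mkdir -p pics; ls
cat > h.py <<'E'
import numpy as np, cv2
from scipy.spatial.transform import Rotation as Ro
from station import read_state, read_camera, camera_info, order
def cam(name):
    c=camera_info(name); s=read_state(); p,d=read_camera(name)
    if 'hand_eye' in c:
        T=np.eye(4);T[:3,:3]=Ro.from_quat(s['eef_rot']).as_matrix();T[:3,3]=s['eef_pos']
        M=T@np.array(c['hand_eye']); Rcw=M[:3,:3]; o=M[:3,3]
    else:
        Rcw=np.array(c['R']).T; o=-Rcw@np.array(c['t'])
    return c,Rcw,o,p,d
def ray(c,Rcw,o,u,v,z):
    r=Rcw@np.array([(u-c['cx'])/c['fx'],(v-c['cy'])/c['fy'],1.]); return o+r*(z-o[2])/r[2]
def cloud(c,Rcw,o,d):
    v,u=np.indices(d.shape); P=np.stack([(u-c['cx'])/c['fx']*d,(v-c['cy'])/c['fy']*d,d],-1)
    return P@Rcw.T+o
E
python3 - <<'E'
from h import *
for n in ['top','side','wrist']:
    c,R,o,p,d=cam(n); cv2.imwrite(f'pics/{n}0.png',p[...,::-1]); np.savez(f'{n}0.npz',R=R,o=o,p=p,d=d,**{k:c[k] for k in('fx','fy','cx','cy')})
    print(n,o.round(3),R.round(2).tolist(),c['fx'])
s=read_state();print(s)
E
```

```text
pics
top [0.43  0.194 1.359] [[0.03, -1.0, 0.07], [-1.0, -0.03, -0.01], [0.01, -0.07, -1.0]] 559.9856754760301
side [0.54  0.865 1.099] [[-1.0, -0.02, -0.01], [-0.01, 0.84, -0.54], [0.02, -0.54, -0.84]] 482.80659583403417
wrist [0.078 0.625 0.385] [[0.25, 0.93, 0.27], [0.97, -0.24, -0.07], [-0.0, 0.28, -0.96]] 425.6603332254794
{'clock': 0.15, 'joints': array([ 1.22351960e+00,  4.94081637e-01,  1.34596853e+00, -6.05527639e-06,
        1.30251833e+00, -9.54791050e-02]), 'dq': array([-1.90102015e-03, -4.15414564e-05, -2.41900903e-03,  1.14577280e-03,
       -1.03352797e-03,  7.26162504e-04]), 'joint_efforts': array([ 9.66191583e-04, -8.79201150e+01, -3.82050240e+01,  7.06753135e-02,
        5.02411032e-02, -8.44327633e-05]), 'eef_pos': array([0.15560609, 0.60502989, 0.2244565 ]), 'eef_rot': array([ 1.25565670e-01,  9.92085190e-01, -4.76654253e-04, -1.04287034e-04]), 'wrist_force': array([ 0.08342965, -0.1747443 , -0.11889986]), 'torque': array([-0.01497152,  0.05638714,  0.03059241]), 'grasp_force': 0.0, 'gripper_width': 1.0013754558834633}
```

View pics/top0.png

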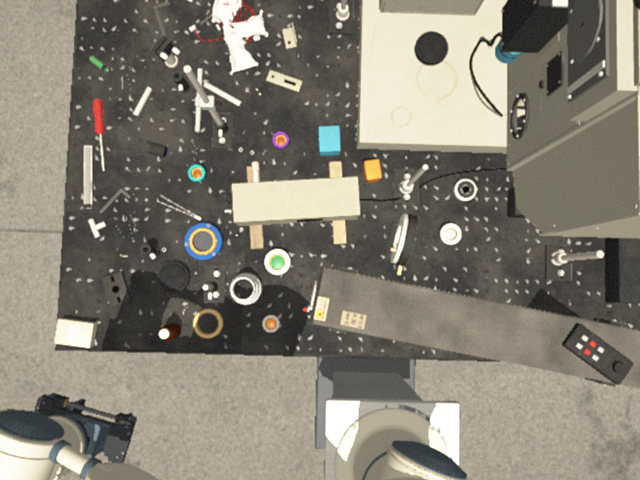

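View pics/side0.png

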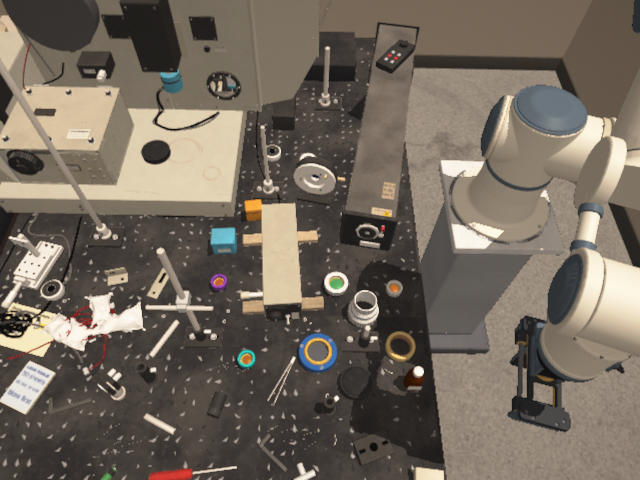

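The top view shows the pedestal (203,241), green large cell (277,262), barrel (245,289) and tape roll (208,323). The black cap is at (174,276).

- **Small cell:** the candidates are amber (271,324), purple (281,140) and turquoise (197,173). Amber fits, because purple and turquoise are excluded.
- **Medium cell:** the candidates are (451,233) and (466,189). One of these should be the power head with a black face. I'll enlarge both.

Run:
```python
from h import *
z=np.load('top0.npz'); c={k:float(z[k]) for k in('fx','fy','cx','cy')};R,o,p,d=z['R'],z['o'],z['p'],z['d']
im=p[...,::-1]
a=cv2.resize(im[160:270,390:500],(400,400),interpolation=2); b=cv2.resize(im[230:340,160:310],(400,293),interpolation=2); b=cv2.copyMakeBorder(b,0,107,0,0,0)
cv2.imwrite('pics/crop1.png',np.hstack([a,b]))
P=cloud(c,R,o,d)
for n,u,v in [('ped',203,241),('lg',277,262),('barrel',245,289),('sm',271,324),('tape',208,323),('cap',174,276),('A',451,233),('B',466,189),('ctrl',295,199)]:
    w=P[v-20:v+21,u-20:u+21].reshape(-1,3); w=w[(d[v-20:v+21,u-20:u+21].ravel()>0)]
    print(n,P[v,u].round(3),'zmax',np.percentile(w[:,2],[50,90,98]).round(3), ray(c,R,o,u,v,.02).round(3))
```

```text
ped [0.522 0.466 0.015] zmax [0.015 0.024 0.027] [0.521 0.465 0.02 ]
lg [0.476 0.287 0.019] zmax [0.002 0.025 0.029] [0.476 0.287 0.02 ]
barrel [ 0.409  0.363 -0.004] zmax [0.002 0.05  0.075] [0.41 0.36 0.02]
sm [0.329 0.296 0.016] zmax [0.001 0.017 0.027] [0.329 0.296 0.02 ]
tape [0.326 0.448 0.004] zmax [0.001 0.019 0.022] [0.327 0.445 0.02 ]
cap [0.436 0.529 0.024] zmax [0.006 0.024 0.027] [0.436 0.53  0.02 ]
A [ 0.557 -0.13   0.019] zmax [0.001 0.024 0.029] [ 0.557 -0.129  0.02 ]
B [ 0.665 -0.164  0.025] zmax [0.002 0.02  0.024] [ 0.665 -0.165  0.02 ]
ctrl [0.617 0.245 0.102] zmax [0.105 0.108 0.11 ] [0.629 0.248 0.02 ]
```

View pics/crop1.png

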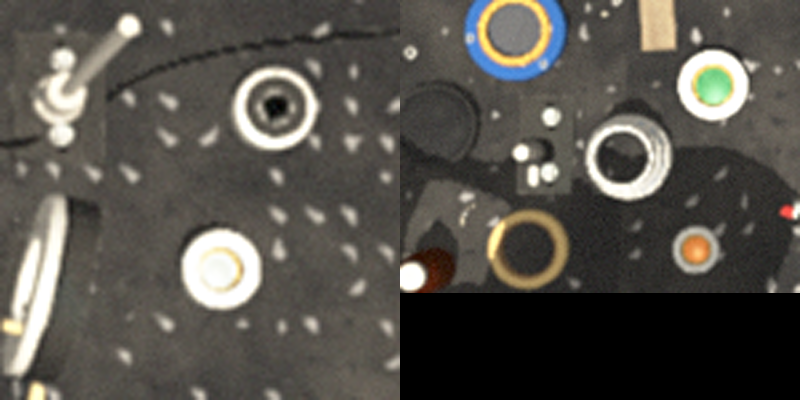

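The enlarged crop settles the medium cell: (451,233) has a clear lens in a bright ring and fits, while (466,189) has a black face and is the power head. Next I fit the circles and obstacle outlines from depth.

```bash
cat >> h.py <<'E'
def fitc(xy):
    from scipy.optimize import least_squares
    r=least_squares(lambda q:np.hypot(xy[:,0]-q[0],xy[:,1]-q[1])-q[2],[*xy.mean(0),.03],loss='soft_l1',f_scale=.001)
    return r.x
def goto(x,y,z,psi):
    s=read_state();M=Ro.from_quat(s['eef_rot']).as_matrix();D=np.array([x,y,z])-s['eef_pos']
    p0=np.arctan2(M[0,1],M[1,1]);print('shift',(M.T@D).round(4),'turn',round((psi-p0+np.pi)%(2*np.pi)-np.pi,3),'psi',round(p0,3),'tcp',s['eef_pos'].round(4),'F',np.round(s['wrist_force'],1),'w',round(s['gripper_width']*.0912,4),'t',s['clock'])
E
python3 - <<'E'
from h import *
for cn in ['top','side']:
    z=np.load(cn+'0.npz'); c={k:float(z[k]) for k in('fx','fy','cx','cy')};R,o,p,d=z['R'],z['o'],z['p'],z['d']
    P=cloud(c,R,o,d); ok=d>0; X,Y,Z=P[...,0],P[...,1],P[...,2]
    print(cn)
    for n,x,y,h,r in [('ped',.522,.466,.020,.045),('lg',.476,.287,.026,.03),('bar',.41,.36,.074,.027),('sm',.329,.296,.026,.02),('med',.557,-.13,.026,.025),('cap',.436,.53,.022,.038),('tape',.327,.446,.019,.034),('pow',.665,-.165,.02,.026)]:
        m=(ok&(abs(Z-h)<.006)&(np.hypot(X-x,Y-y)<r*1.35+.008)).astype(np.uint8)
        cs,_=cv2.findContours(m,cv2.RETR_EXTERNAL,cv2.CHAIN_APPROX_NONE)
        if not cs: print(n,'none');continue
        q=max(cs,key=cv2.contourArea)
        (u,v),_,_=cv2.minAreaRect(q)
        pts=np.array([ray(c,R,o,*a[0],h)[:2] for a in q])
        f=fitc(pts); print(n,f.round(4))
    for n,m in [('laser',ok&(Z>.165)&(Z<.2)&(X<.47)&(Y<.25)&(Y>-.4)&(X>.2)),('ctrl',ok&(Z>.09)&(Z<.12)&(X>.5)&(X<.75)&(Y>.02)&(Y<.45)),('laserend',ok&(Z>.04)&(Z<.2)&(X>.33)&(X<.47)&(Y<.27)&(Y>.15))]:
        pts=P[m][:,:2].astype(np.float32); print(n,len(pts)); 
        if len(pts)>5: print(cv2.boxPoints(cv2.minAreaRect(pts)).round(3).tolist(), pts.min(0),pts.max(0))
E
```

```text
top
ped [0.5211 0.4652 0.0439]
lg [0.4762 0.286  0.0289]
bar [0.4109 0.3591 0.0261]
sm [0.3301 0.2962 0.0191]
med [ 0.5546 -0.1265  0.0242]
cap [0.4333 0.5326 0.0358]
tape [0.3263 0.4461 0.0331]
pow [ 0.6639 -0.1625  0.0251]
laser 15861
[[0.24300000071525574, -0.4000000059604645], [0.3709999918937683, -0.41999998688697815], [0.47099998593330383, 0.20200000703334808], [0.34299999475479126, 0.22300000488758087]] [ 0.24429615 -0.39993006] [0.46680376 0.21827267]
ctrl 5102
[[0.5580000281333923, 0.38600000739097595], [0.5929999947547913, 0.007000000216066837], [0.7570000290870667, 0.02199999988079071], [0.7229999899864197, 0.4009999930858612]] [0.56034654 0.02145221] [0.74999845 0.39291006]
laserend 1389
[[0.33500000834465027, 0.21799999475479126], [0.33500000834465027, 0.15000000596046448], [0.46700000762939453, 0.15000000596046448], [0.46700000762939453, 0.21799999475479126]] [0.33544883 0.15000623] [0.46680376 0.2183819 ]
side
ped [0.5181 0.4684 0.044 ]
lg [0.4736 0.2891 0.0293]
bar [0.4085 0.3624 0.0265]
sm [0.3275 0.3002 0.0195]
med [ 0.5508 -0.121   0.0244]
cap [0.4309 0.5375 0.0352]
tape [0.3234 0.4492 0.0335]
pow [ 0.6588 -0.1586  0.0237]
laser 7405
[[0.23899999260902405, -0.39800000190734863], [0.3720000088214874, -0.4189999997615814], [0.4690000116825104, 0.19599999487400055], [0.335999995470047, 0.21699999272823334]] [ 0.23979598 -0.39983073] [0.46617016 0.21147886]
ctrl 3882
[[0.5009999871253967, 0.020999999716877937], [0.75, 0.019999999552965164], [0.7509999871253967, 0.3959999978542328], [0.5019999742507935, 0.3970000147819519]] [0.5010896  0.02004231] [0.7499903 0.3963798]
laserend 2462
[[0.3319999873638153, 0.15000000596046448], [0.4659999907016754, 0.15000000596046448], [0.4659999907016754, 0.22100000083446503], [0.3319999873638153, 0.22100000083446503]] [0.33232895 0.15000121] [0.46617016 0.22136131]
```

{"api": "servo_tool", "payload": {"steps": [-0.038,-0.023,-0.01,-0.075,0.072,-0.077,-0.046,-0.02,-0.15,0.072,-0.116,-0.069,-0.02,-0.225,0.072,-0.155,-0.092,-0.02,-0.3,0.072,-0.194,-0.114,-0.02,-0.375,0.072], "grip_force": 15}}

```text
clock: 0.65
eef_pos: [0.3161, 0.445, 0.2449]
eef_rot: [-0.063, 0.998, -0.0, -0.0]
wrist_force: [1.5, 0.9, -0.9]
gripper_width: 0.792
grasp_force: 0.0
```

```bash
python3 -c "
from h import *
goto(.4749,.2876,.2,-.5)"
```

```text
shift [-0.1377 -0.1762  0.0449] turn -0.373 psi -0.127 tcp [0.3161 0.445  0.2449] F [ 1.5  0.9 -0.9] w 0.0722 t 0.65
```

{"api": "servo_tool", "payload": {"steps": [-0.028,-0.035,0.0,-0.075,0.072,-0.055,-0.07,0.01,-0.15,0.072,-0.083,-0.106,0.02,-0.225,0.072,-0.11,-0.141,0.035,-0.3,0.072,-0.138,-0.176,0.045,-0.373,0.072]}}

```text
clock: 1.15
eef_pos: [0.4745, 0.2872, 0.1991]
eef_rot: [-0.247, 0.969, -0.0, -0.0]
wrist_force: [0.6, 0.9, 0.5]
gripper_width: 0.788
grasp_force: 0.0
```

{"api": "servo_tool", "payload": {"steps": [0,0,0,0,0.072,0,0,0,0,0.072]}}

```text
clock: 1.35
eef_pos: [0.4741, 0.2881, 0.1995]
eef_rot: [-0.244, 0.97, -0.0, -0.001]
wrist_force: [-0.3, 0.4, -0.3]
gripper_width: 0.791
grasp_force: 0.0
```

```bash
cat >> h.py <<'E'
def wfit(x,y,h,r,name='wrist',save=None):
    c,R,o,p,d=cam(name); P=cloud(c,R,o,d); X,Y,Z=P[...,0],P[...,1],P[...,2]
    if save: cv2.imwrite('pics/'+save,p[...,::-1])
    m=((d>0)&(abs(Z-h)<.006)&(np.hypot(X-x,Y-y)<r*1.25+.006)).astype(np.uint8)
    cs,_=cv2.findContours(m,cv2.RETR_EXTERNAL,cv2.CHAIN_APPROX_NONE)
    if not cs: print('none');return
    q=max(cs,key=cv2.contourArea); f=fitc(np.array([ray(c,R,o,*a[0],h)[:2] for a in q])); print(name,f.round(4),'px',q[:,0].min(0),q[:,0].max(0))
E
python3 -c "
from h import *
wfit(.475,.2876,.026,.03,save='w1.png')
goto(.4749,.2876,.05,-.5)"
```

```text
wrist [0.4749 0.285  0.0298] px [284 184] [358 257]
shift [-0.0007 -0.0018  0.1498] turn -0.005 psi -0.495 tcp [0.4735 0.2888 0.1998] F [-0.2  0.3 -0.1] w 0.0723 t 1.4
```

View pics/w1.png

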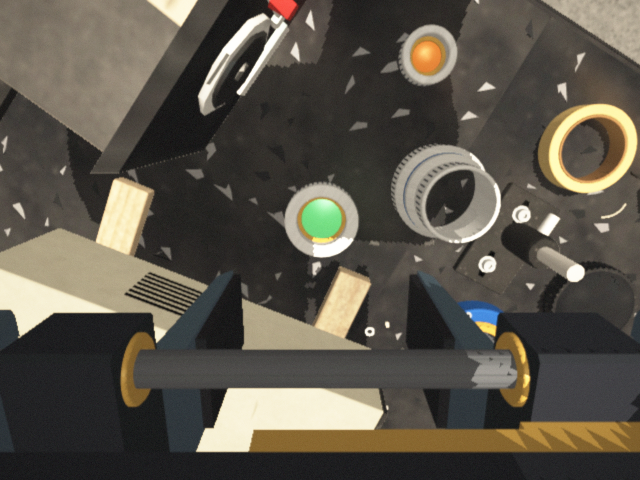

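The wrist view shows the green cell at (321,220), centred between the open fingers, with the barrel and bars clear of them. I'm lowering onto it.

{"api": "servo_tool", "payload": {"steps": [0,-0.003,0.04,0,0.072,0,-0.003,0.08,0,0.072,0,-0.003,0.115,0,0.072,0,-0.003,0.14,0,0.072,0,-0.003,0.155,0,0.072]}}

```text
clock: 1.9
eef_pos: [0.4735, 0.2871, 0.0433]
eef_rot: [-0.246, 0.969, -0.0, -0.001]
wrist_force: [-0.1, 0.2, 1.1]
gripper_width: 0.789
grasp_force: 0.0
```

{"api": "servo_tool", "payload": {"steps": [0,0,0.012,0,0.072,0,0,0.022,0,0.072,0,0,0.022,0,0.072]}}

```text
clock: 2.2
eef_pos: [0.4746, 0.2865, 0.0223]
eef_rot: [-0.246, 0.969, -0.0, -0.0]
wrist_force: [-0.8, 0.4, 0.2]
gripper_width: 0.786
grasp_force: 0.0
```

```bash
python3 -c "
from h import *
wfit(.475,.286,.026,.03,save='w2.png')
goto(.4749,.286,.022,-.5)"
```

```text
wrist [0.4699 0.2824 0.0257] px [248 248] [394 349]
shift [ 0.0004 -0.0004  0.001 ] turn -0.003 psi -0.497 tcp [0.475  0.2865 0.023 ] F [ 0.3 -0.   0.2] w 0.0717 t 2.25
```

{"api": "servo_tool", "payload": {"steps": [0,0,0.0,0,0.056,0,0,0.0,0,0.05,0,0,0,0,0.05,0,0,0,0,0.05,0,0,0,0,0.05], "grip_force": 20}}

```text
clock: 2.75
eef_pos: [0.4757, 0.2864, 0.0236]
eef_rot: [-0.245, 0.969, 0.0, 0.001]
wrist_force: [-0.1, 1.2, 7.3]
gripper_width: 0.643
grasp_force: 20.0
```

{"api": "servo_tool", "payload": {"steps": [0,0,-0.002,0,0.05,0,0,-0.01,0,0.05,0,0,-0.03,0,0.05,0,0,-0.06,0,0.05,0,0,-0.09,0,0.05]}}

```text
clock: 3.25
eef_pos: [0.4748, 0.286, 0.1142]
eef_rot: [-0.246, 0.969, -0.0, -0.0]
wrist_force: [1.1, 0.1, -0.9]
gripper_width: 0.646
grasp_force: 20.0
```

```bash
python3 -c "
from h import *
s=read_state();print(s['grasp_force']);
goto(.5196,.4668,.12,.3)"
```

```text
19.999772359060444
shift [-0.1254  0.1377 -0.0059] turn 0.796 psi -0.496 tcp [0.4748 0.286  0.1142] F [ 1.1  0.1 -0.9] w 0.0589 t 3.25
```

{"api": "servo_tool", "payload": {"steps": [-0.021,0.023,-0.02,0.14,0.05,-0.042,0.046,-0.04,0.28,0.05,-0.063,0.069,-0.05,0.42,0.05,-0.084,0.092,-0.05,0.56,0.05,-0.105,0.115,-0.05,0.7,0.05]}}

```text
clock: 3.75
eef_pos: [0.5129, 0.4385, 0.1641]
eef_rot: [0.105, 0.995, 0.0, 0.0]
wrist_force: [-0.2, 0.9, -1.6]
gripper_width: 0.644
grasp_force: 20.0
```

```bash
cat >> h.py <<'E'
def blue(save=None,name='wrist',h=.02):
    c,R,o,p,d=cam(name); hsv=cv2.cvtColor(p,cv2.COLOR_RGB2HSV)
    if save: cv2.imwrite('pics/'+save,p[...,::-1])
    P=cloud(c,R,o,d); m=cv2.inRange(hsv,(100,120,40),(125,255,255)); m[(np.hypot(P[...,0]-.52,P[...,1]-.466)>.06)|(abs(P[...,2]-h)>.008)]=0
    cs,_=cv2.findContours(m,cv2.RETR_EXTERNAL,cv2.CHAIN_APPROX_NONE)
    pts=np.array([ray(c,R,o,*a[0],h)[:2] for q in cs for a in q]); pts=pts[cv2.convexHull(pts.astype(np.float32),returnPoints=False)[:,0]]
    pts=pts[abs(np.hypot(pts[:,0]-.52,pts[:,1]-.466)-.045)<.008]; print('ped',fitc(pts).round(4),len(pts))
E
python3 -c "
from h import *
blue('w3.png'); blue(name='top'); blue(name='side')
goto(.5196,.4668,.1,.3)"
```

```text
ped [0.5186 0.4651 0.0444] 52
ped [0.4877 0.4727 0.0104] 4
ped [0.5184 0.4695 0.0445] 24
shift [-0.0011  0.029   0.0631] turn 0.097 psi 0.203 tcp [0.5126 0.4386 0.1631] F [-0.8 -0.8 -2.2] w 0.0584 t 3.9
```

View pics/w3.png

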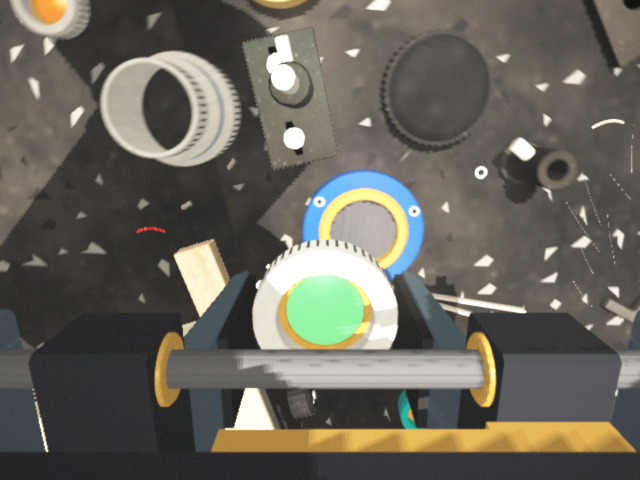

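{"api": "servo_tool", "payload": {"steps": [0,0.014,0.02,0.05,0.05,-0.001,0.0275,0.05,0.097,0.05,-0.001,0.0275,0.075,0.097,0.05,-0.001,0.0275,0.095,0.097,0.05,-0.001,0.0275,0.1,0.097,0.05]}}

```text
clock: 4.4
eef_pos: [0.518, 0.4623, 0.0609]
eef_rot: [0.149, 0.989, -0.002, -0.001]
wrist_force: [0.4, -0.1, -2.1]
gripper_width: 0.647
grasp_force: 20.0
```

```bash
python3 -c "
from h import *
blue()
goto(.519,.4655,.039,.3)"
```

```text
ped [0.5175 0.4654 0.0439] 44
shift [0.0002 0.0029 0.0225] turn -0.0 psi 0.3 tcp [0.5184 0.4627 0.0615] F [-0.8  0.  -1.4] w 0.0589 t 4.45
```

Next I lower it slowly into the socket.

{"api": "servo_tool", "payload": {"steps": [0,0.002,0.003,0,0.05,0,0.0025,0.006,0,0.05,0,0.0025,0.009,0,0.05,0,0.0025,0.012,0,0.05,0,0.0025,0.014,0,0.05]}}

```text
clock: 4.95
eef_pos: [0.5201, 0.4664, 0.0489]
eef_rot: [0.15, 0.989, 0.0, 0.0]
wrist_force: [-0.6, -0.6, -2.1]
gripper_width: 0.645
grasp_force: 20.0
```

{"api": "servo_tool", "payload": {"steps": [0,0,0.001,0,0.05,0,0,0.002,0,0.05,0,0,0.003,0,0.05,0,0,0.004,0,0.05,0,0,0.005,0,0.05]}}

```text
clock: 5.45
eef_pos: [0.5201, 0.4665, 0.0439]
eef_rot: [0.15, 0.989, 0.0, 0.0]
wrist_force: [-0.3, -1.0, -2.2]
gripper_width: 0.646
grasp_force: 20.0
```

```bash
python3 -c "
from h import *
goto(.519,.4655,.039,.3)"
```

```text
shift [ 0.0008 -0.0012  0.0049] turn -0.001 psi 0.301 tcp [0.5201 0.4665 0.0439] F [-0.3 -1.  -2.2] w 0.0589 t 5.45
```

{"api": "servo_tool", "payload": {"steps": [0,-0.001,0.001,0,0.05,0,-0.001,0.002,0,0.05,0,-0.001,0.003,0,0.05,0,-0.001,0.0035,0,0.05,0,-0.001,0.004,0,0.05]}}

```text
clock: 5.95
eef_pos: [0.5198, 0.4655, 0.0399]
eef_rot: [0.15, 0.989, 0.0, 0.0]
wrist_force: [0.0, 0.2, -1.9]
gripper_width: 0.645
grasp_force: 20.0
```

```bash
python3 -c "
from h import *
goto(.519,.4655,.039,.3)"
```

```text
shift [ 0.0007 -0.0002  0.0009] turn -0.001 psi 0.301 tcp [0.5198 0.4655 0.0399] F [ 0.   0.2 -1.9] w 0.0588 t 5.95
```

{"api": "servo_tool", "payload": {"steps": [0,0,0.0005,0,0.05,0,0,0.0008,0,0.05,0,0,0.0008,0,0.05]}}

```text
clock: 6.25
eef_pos: [0.5198, 0.4655, 0.0397]
eef_rot: [0.15, 0.989, 0.0, 0.0]
wrist_force: [-2.2, -1.0, 5.7]
gripper_width: 0.646
grasp_force: 20.0
```

{"api": "servo_tool", "payload": {"steps": [0,0,0,0,0.064,0,0,0,0,0.07,0,0,0,0,0.076,0,0,0,0,0.08,0,0,0,0,0.08], "grip_force": 15}}

```text
clock: 6.75
eef_pos: [0.5198, 0.4655, 0.039]
eef_rot: [0.15, 0.989, -0.0, -0.0]
wrist_force: [-0.3, -0.4, 0.4]
gripper_width: 0.876
grasp_force: 0.0
```

{"api": "servo_tool", "payload": {"steps": [0,0,-0.02,0,0.08,0,0,-0.06,0,0.08,0,0,-0.1,0,0.08,0,0,-0.14,0,0.08,0,0,-0.18,0,0.08]}}

```text
clock: 7.25
eef_pos: [0.5196, 0.4653, 0.2208]
eef_rot: [0.15, 0.989, 0.0, -0.0]
wrist_force: [0.7, 0.4, 0.0]
gripper_width: 0.88
grasp_force: 0.0
```

```bash
python3 -c "
from h import *
for n in ['top','wrist','side']: wfit(.519,.4655,.042,.03,name=n,save='p1_%s.png'%n)
goto(.53,.2,.28,.25); goto(.5527,-.124,.2,.25)"
```

```text
none
wrist [0.5185 0.4652 0.0298] px [285 178] [356 248]
side [0.5175 0.4705 0.0271] px [306 340] [331 361]
shift [-0.0878 -0.2515 -0.0586] turn -0.051 psi 0.301 tcp [0.5209 0.4664 0.2223] F [-0.4  0.3 -1.1] w 0.0797 t 7.4
shift [-0.2052 -0.5545  0.0205] turn -0.051 psi 0.301 tcp [0.5209 0.4664 0.2223] F [-0.4  0.3 -1.1] w 0.0797 t 7.4
```

The large cell is home: its top is at 42 mm and centred, with about 7 N of contact. Next is the medium cell.

{"api": "servo_tool", "payload": {"steps": [-0.017,-0.045,-0.012,0.1,0.066,-0.034,-0.09,-0.024,0.2,0.066,-0.051,-0.135,-0.036,0.3,0.066,-0.068,-0.18,-0.048,0.4,0.066,-0.085,-0.225,-0.056,0.5,0.066]}}

```text
clock: 7.9
eef_pos: [0.5338, 0.2235, 0.2748]
eef_rot: [0.392, 0.92, -0.0, -0.0]
wrist_force: [1.8, 0.3, 0.0]
gripper_width: 0.722
grasp_force: 0.0
```

```bash
python3 -c "
from h import *
goto(.5527,-.124,.26,1.57)"
```

```text
shift [-0.2635 -0.2274  0.0149] turn 0.765 psi 0.805 tcp [0.5338 0.2235 0.2748] F [1.8 0.3 0. ] w 0.0659 t 7.9
```

{"api": "servo_tool", "payload": {"steps": [-0.035,-0.03,0,0.11,0.066,-0.07,-0.06,0,0.22,0.066,-0.105,-0.09,0,0.33,0.066,-0.14,-0.12,0,0.44,0.066,-0.175,-0.15,0,0.55,0.066]}}

```text
clock: 8.4
eef_pos: [0.5478, -0.0065, 0.2741]
eef_rot: [0.627, 0.779, -0.0, -0.001]
wrist_force: [1.6, -0.2, 0.0]
gripper_width: 0.721
grasp_force: 0.0
```

```bash
python3 -c "
from h import *
goto(.5527,-.124,.2,1.57)"
```

```text
shift [-0.1159 -0.0202  0.0741] turn 0.215 psi 1.355 tcp [ 0.5478 -0.0065  0.2741] F [ 1.6 -0.2  0. ] w 0.0658 t 8.4
```

{"api": "servo_tool", "payload": {"steps": [-0.039,-0.007,0,0.1,0.066,-0.077,-0.014,0,0.215,0.066,-0.116,-0.02,0.01,0.215,0.066,-0.116,-0.02,0.05,0.215,0.066,-0.116,-0.02,0.074,0.215,0.066]}}

```text
clock: 8.9
eef_pos: [0.5529, -0.1232, 0.1981]
eef_rot: [0.706, 0.708, -0.001, -0.001]
wrist_force: [-1.1, 0.0, 0.1]
gripper_width: 0.726
grasp_force: 0.0
```

{"api": "servo_tool", "payload": {"steps": [0,0,0,0,0.066,0,0,0,0,0.066]}}

```text
clock: 9.1
eef_pos: [0.554, -0.122, 0.201]
eef_rot: [0.705, 0.709, -0.0, -0.001]
wrist_force: [-0.8, -0.1, 0.4]
gripper_width: 0.723
grasp_force: 0.0
```

```bash
python3 -c "
from h import *
wfit(.5527,-.124,.026,.025,save='w4.png')
goto(.5527,-.124,.022,1.57)"
```

```text
wrist [ 0.5534 -0.128   0.0249] px [295 197] [355 257]
shift [-0.0018 -0.0021  0.1799] turn 0.005 psi 1.565 tcp [ 0.5547 -0.1221  0.2019] F [0.  0.  0.7] w 0.066 t 9.15
```

View pics/w4.png

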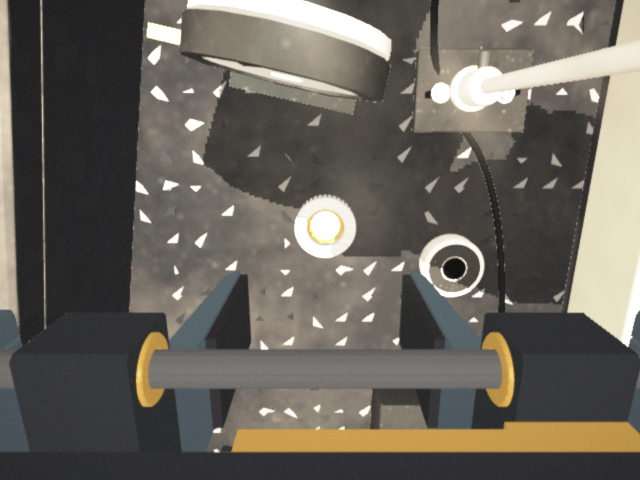

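The wrist view shows the medium cell with its clear lens at (325,227) between the fingers. The black-faced power head sits clear at (452,266).

{"api": "servo_tool", "payload": {"steps": [-0.003,-0.001,0.03,0,0.066,-0.0047,-0.0012,0.06,0,0.066,-0.0047,-0.0012,0.09,0,0.066,-0.0047,-0.0012,0.11,0,0.066,-0.0047,-0.0012,0.12,0,0.066]}}

```text
clock: 9.65
eef_pos: [0.5533, -0.1267, 0.0808]
eef_rot: [0.705, 0.709, 0.0, 0.0]
wrist_force: [-0.8, -0.8, -0.3]
gripper_width: 0.726
grasp_force: 0.0
```

{"api": "servo_tool", "payload": {"steps": [0,0,0,0,0.066,0,0,0,0,0.066]}}

```text
clock: 9.85
eef_pos: [0.5539, -0.1271, 0.0824]
eef_rot: [0.705, 0.709, 0.0, 0.001]
wrist_force: [-0.2, 0.4, -0.2]
gripper_width: 0.728
grasp_force: 0.0
```

```bash
python3 -c "
from h import *
wfit(.5527,-.126,.026,.025)
goto(.5535,-.127,.022,1.57)"
```

```text
wrist [ 0.5534 -0.1278  0.0251] px [279 226] [370 315]
shift [ 0.0002 -0.0006  0.0605] turn 0.004 psi 1.566 tcp [ 0.554  -0.1271  0.0825] F [0.1 0.1 0.5] w 0.0663 t 9.9
```

{"api": "servo_tool", "payload": {"steps": [0,0,0.02,0,0.066,0,0,0.04,0,0.066,0,0,0.052,0,0.066,0,0,0.0595,0,0.066,0,0,0.0595,0,0.066]}}

```text
clock: 10.4
eef_pos: [0.553, -0.1269, 0.0214]
eef_rot: [0.705, 0.709, -0.0, -0.0]
wrist_force: [0.6, -0.1, 0.6]
gripper_width: 0.725
grasp_force: 0.0
```

{"api": "servo_tool", "payload": {"steps": [0,0,0,0,0.048,0,0,0,0,0.042,0,0,0,0,0.042,0,0,0,0,0.042,0,0,0,0,0.042], "grip_force": 20}}

```text
clock: 10.9
eef_pos: [0.5535, -0.1271, 0.0223]
eef_rot: [0.705, 0.709, 0.0, 0.001]
wrist_force: [-0.2, 0.7, 6.9]
gripper_width: 0.545
grasp_force: 20.0
```

{"api": "servo_tool", "payload": {"steps": [0,0,-0.01,0,0.042,0,0,-0.05,0,0.042,0,0,-0.1,0,0.042,0,0,-0.15,0,0.042,0,0,-0.2,0,0.042]}}

```text
clock: 11.4
eef_pos: [0.5524, -0.1267, 0.2244]
eef_rot: [0.705, 0.709, 0.0, 0.0]
wrist_force: [1.6, 0.1, -1.7]
gripper_width: 0.544
grasp_force: 20.0
```

```bash
python3 -c "
from h import *
goto(.5198,.4657,.27,1.57)"
```

```text
shift [ 0.5925 -0.0297 -0.0456] turn 0.004 psi 1.566 tcp [ 0.5524 -0.1267  0.2244] F [ 1.6  0.1 -1.7] w 0.0496 t 11.4
```

{"api": "servo_tool", "payload": {"steps": [0.01,-0.002,-0.04,0,0.042,0.055,-0.004,-0.05,0,0.042,0.104,-0.006,-0.05,0,0.042,0.153,-0.008,-0.05,0,0.042,0.2,-0.01,-0.05,0,0.042]}}

```text
clock: 11.9
eef_pos: [0.5413, 0.0749, 0.2726]
eef_rot: [0.705, 0.709, 0.0, 0.0]
wrist_force: [1.1, -0.9, -0.3]
gripper_width: 0.541
grasp_force: 20.0
```

{"api": "servo_tool", "payload": {"steps": [0.049,-0.004,0,0,0.042,0.098,-0.008,0,0,0.042,0.147,-0.012,0,0,0.042,0.196,-0.016,0,0,0.042,0.245,-0.02,0,0,0.042]}}

```text
clock: 12.4
eef_pos: [0.5199, 0.3198, 0.2725]
eef_rot: [0.705, 0.709, 0.0, 0.0]
wrist_force: [1.3, -0.1, 0.1]
gripper_width: 0.541
grasp_force: 20.0
```

```bash
python3 -c "
from h import *
goto(.5198,.4657,.12,1.57)"
```

```text
shift [0.1458 0.0005 0.1525] turn 0.004 psi 1.566 tcp [0.5199 0.3198 0.2725] F [ 1.3 -0.1  0.1] w 0.0494 t 12.4
```

{"api": "servo_tool", "payload": {"steps": [0.049,0,0.0,0,0.042,0.095,0,0.02,0,0.042,0.13,0,0.055,0,0.042,0.146,0,0.1,0,0.042,0.146,0,0.14,0,0.042]}}

```text
clock: 12.9
eef_pos: [0.5191, 0.4661, 0.1302]
eef_rot: [0.705, 0.71, 0.0, -0.0]
wrist_force: [0.1, 0.1, -0.8]
gripper_width: 0.545
grasp_force: 20.0
```

{"api": "servo_tool", "payload": {"steps": [0,0,0.012,0,0.042,0,0,0.03,0,0.042,0,0,0.04,0,0.042,0,0,0.04,0,0.042]}}

```text
clock: 13.3
eef_pos: [0.5201, 0.4634, 0.0918]
eef_rot: [0.706, 0.709, -0.0, -0.0]
wrist_force: [0.1, 0.0, -0.4]
gripper_width: 0.546
grasp_force: 20.0
```

```bash
python3 -c "
from h import *
goto(.5198,.4657,.056,1.57);
c,R,o,p,d=cam('wrist');cv2.imwrite('pics/w5.png',p[...,::-1])
goto(.5198,.4657,.056,1.57)"
```

```text
shift [ 0.0023 -0.0002  0.0358] turn 0.004 psi 1.566 tcp [0.5201 0.4634 0.0918] F [ 0.1  0.  -0.4] w 0.0498 t 13.3
shift [ 0.0019 -0.0007  0.0366] turn 0.004 psi 1.566 tcp [0.5205 0.4638 0.0926] F [-0.5  0.4 -1.3] w 0.0494 t 13.35
```

View pics/w5.png

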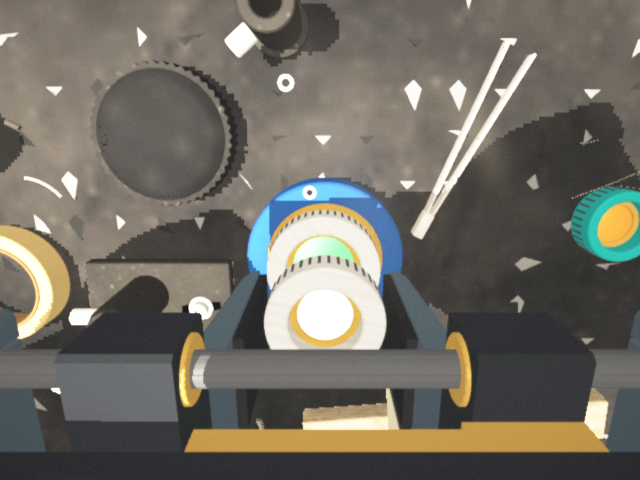

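The wrist view shows the medium cell (325,315) held upright above the seated large cell (325,250), aligned in column. I lower slowly from here.

{"api": "servo_tool", "payload": {"steps": [0.002,0,0.01,0,0.042,0.002,0,0.018,0,0.042,0.002,0,0.023,0,0.042,0.002,0,0.026,0,0.042,0.002,0,0.028,0,0.042]}}

```text
clock: 13.85
eef_pos: [0.52, 0.4659, 0.0633]
eef_rot: [0.705, 0.709, -0.0, -0.0]
wrist_force: [-0.2, 0.4, -0.7]
gripper_width: 0.544
grasp_force: 20.0
```

{"api": "servo_tool", "payload": {"steps": [0,0,0.001,0,0.042,0,0,0.002,0,0.042,0,0,0.003,0,0.042,0,0,0.004,0,0.042,0,0,0.005,0,0.042]}}

```text
clock: 14.35
eef_pos: [0.5201, 0.4659, 0.0586]
eef_rot: [0.705, 0.709, 0.0, -0.0]
wrist_force: [0.3, -0.1, 0.2]
gripper_width: 0.543
grasp_force: 20.0
```

```bash
python3 -c "
from h import *
goto(.5198,.4657,.056,1.57)"
```

```text
shift [-0.0002 -0.0003  0.0026] turn 0.004 psi 1.566 tcp [0.5201 0.4659 0.0586] F [ 0.3 -0.1  0.2] w 0.0495 t 14.35
```

{"api": "servo_tool", "payload": {"steps": [0,0,0.0008,0,0.042,0,0,0.0014,0,0.042,0,0,0.002,0,0.042,0,0,0.0025,0,0.042,0,0,0.0025,0,0.042]}}

```text
clock: 14.85
eef_pos: [0.5201, 0.4659, 0.0563]
eef_rot: [0.705, 0.709, 0.0, 0.0]
wrist_force: [-1.2, -1.1, 3.0]
gripper_width: 0.541
grasp_force: 20.0
```

```bash
python3 -c "
from h import *
goto(.5198,.4657,.056,1.57)"
```

```text
shift [-0.0002 -0.0003  0.0003] turn 0.004 psi 1.566 tcp [0.5201 0.4659 0.0563] F [-1.2 -1.1  3. ] w 0.0493 t 14.85
```

{"api": "servo_tool", "payload": {"steps": [0,0,0,0,0.054,0,0,0,0,0.06,0,0,0,0,0.066,0,0,0,0,0.068,0,0,0,0,0.068], "grip_force": 15}}

```text
clock: 15.35
eef_pos: [0.5201, 0.4659, 0.0561]
eef_rot: [0.705, 0.709, -0.0, -0.0]
wrist_force: [-0.2, 0.2, 0.2]
gripper_width: 0.745
grasp_force: 0.0
```

{"api": "servo_tool", "payload": {"steps": [0,0,-0.02,0,0.068,0,0,-0.06,0,0.068,0,0,-0.1,0,0.068,0,0,-0.13,0,0.068,0,0,-0.15,0,0.068]}}

```text
clock: 15.85
eef_pos: [0.5206, 0.4664, 0.209]
eef_rot: [0.705, 0.709, 0.001, 0.0]
wrist_force: [0.5, -0.3, -0.6]
gripper_width: 0.745
grasp_force: 0.0
```

```bash
python3 -c "
from h import *
for n in ['wrist','side']:
  wfit(.519,.4655,.060,.025,name=n)
goto(.3288,.2982,.2,1.57)"
```

```text
wrist [0.5194 0.465  0.0249] px [291 197] [356 262]
side [0.5183 0.468  0.0245] px [307 335] [329 356]
shift [-0.1677 -0.1934  0.0082] turn 0.004 psi 1.566 tcp [0.5213 0.4668 0.2096] F [0.6 0.8 0.7] w 0.0678 t 15.95
```

{"api": "servo_tool", "payload": {"steps": [-0.033,-0.036,0,0,0.056,-0.066,-0.073,0,0,0.056,-0.099,-0.11,0,0,0.056,-0.132,-0.147,0,0,0.056,-0.165,-0.184,0,0,0.056]}}

```text
clock: 16.45
eef_pos: [0.3349, 0.2984, 0.2053]
eef_rot: [0.705, 0.709, -0.001, -0.0]
wrist_force: [1.6, -0.3, 0.2]
gripper_width: 0.615
grasp_force: 0.0
```

{"api": "servo_tool", "payload": {"steps": [-0.003,-0.008,0.03,0,0.056,-0.003,-0.008,0.06,0,0.056,-0.003,-0.008,0.085,0,0.056,-0.003,-0.008,0.1,0,0.056,-0.003,-0.008,0.1,0,0.056]}}

```text
clock: 16.95
eef_pos: [0.3276, 0.296, 0.1042]
eef_rot: [0.705, 0.709, -0.002, -0.0]
wrist_force: [-0.3, 0.1, -0.5]
gripper_width: 0.611
grasp_force: 0.0
```

```bash
python3 -c "
from h import *
goto(.3288,.2982,.1,1.57)
wfit(.3288,.2982,.026,.02,save='w6.png')
goto(.3288,.2982,.022,1.57)"
```

```text
shift [0.0022 0.0012 0.0041] turn 0.004 psi 1.566 tcp [0.3276 0.296  0.1042] F [-0.3  0.1 -0.5] w 0.0557 t 16.95
wrist [0.3282 0.2962 0.0201] px [294 224] [360 290]
shift [0.0019 0.0008 0.0833] turn 0.004 psi 1.566 tcp [0.3282 0.2964 0.1053] F [ 0.9  0.5 -0.5] w 0.0559 t 17.0
```

View pics/w6.png

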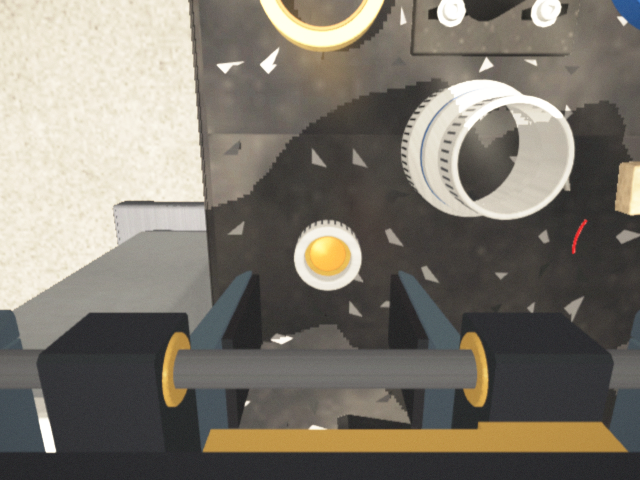

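The wrist view shows the amber cell (328,256) centred between the fingers and the barrel clear at right. I descend and grip.

{"api": "servo_tool", "payload": {"steps": [0,0,0.025,0,0.056,0,0,0.05,0,0.056,0,0,0.07,0,0.056,0,0,0.082,0,0.056,0,0,0.082,0,0.056]}}

```text
clock: 17.5
eef_pos: [0.3287, 0.2968, 0.0236]
eef_rot: [0.705, 0.709, -0.001, -0.0]
wrist_force: [-0.3, 0.7, -0.4]
gripper_width: 0.612
grasp_force: 0.0
```

```bash
python3 -c "
from h import *
goto(.3285,.2964,.0225,1.57)"
```

```text
shift [-0.0004 -0.0002  0.0011] turn 0.004 psi 1.566 tcp [0.3287 0.2968 0.0236] F [-0.3  0.7 -0.4] w 0.0559 t 17.5
```

{"api": "servo_tool", "payload": {"steps": [0,0,0.001,0,0.04,0,0,0.001,0,0.034,0,0,0.001,0,0.032,0,0,0.001,0,0.032,0,0,0.001,0,0.032], "grip_force": 20}}

```text
clock: 18.0
eef_pos: [0.3294, 0.2973, 0.0239]
eef_rot: [0.705, 0.709, 0.001, 0.0]
wrist_force: [0.4, -0.4, 10.3]
gripper_width: 0.429
grasp_force: 20.0
```

{"api": "servo_tool", "payload": {"steps": [0,0,-0.01,0,0.032,0,0,-0.05,0,0.032,0,0,-0.09,0,0.032,0,0,-0.12,0,0.032,0,0,-0.15,0,0.032]}}

```text
clock: 18.5
eef_pos: [0.3287, 0.2968, 0.1756]
eef_rot: [0.705, 0.709, 0.001, 0.0]
wrist_force: [1.1, 0.9, 0.1]
gripper_width: 0.425
grasp_force: 20.0
```

```bash
python3 -c "
from h import *
goto(.5201,.4659,.15,1.57)"
```

```text
shift [0.1681 0.1923 0.0259] turn 0.004 psi 1.566 tcp [0.3287 0.2968 0.1756] F [1.1 0.9 0.1] w 0.0388 t 18.5
```

{"api": "servo_tool", "payload": {"steps": [0.03,0.034,0,0,0.032,0.06,0.069,0,0,0.032,0.09,0.103,0,0,0.032,0.12,0.137,0,0,0.032,0.15,0.17,0,0,0.032]}}

```text
clock: 19.0
eef_pos: [0.4992, 0.4488, 0.1742]
eef_rot: [0.705, 0.709, 0.0, 0.0]
wrist_force: [-0.0, -0.6, -0.5]
gripper_width: 0.43
grasp_force: 20.0
```

{"api": "servo_tool", "payload": {"steps": [0.018,0.022,0.015,0,0.032,0.018,0.022,0.035,0,0.032,0.018,0.022,0.05,0,0.032,0.018,0.022,0.06,0,0.032,0.018,0.022,0.06,0,0.032]}}

```text
clock: 19.5
eef_pos: [0.5191, 0.4651, 0.1123]
eef_rot: [0.705, 0.709, -0.001, -0.0]
wrist_force: [-0.7, -0.9, -0.7]
gripper_width: 0.43
grasp_force: 20.0
```

```bash
python3 -c "
from h import *
goto(.5201,.4659,.0755,1.57)
wfit(.519,.4655,.060,.025)
goto(.5201,.4659,.0755,1.57)"
```

```text
shift [0.0008 0.0011 0.0368] turn 0.004 psi 1.566 tcp [0.5191 0.4651 0.1123] F [-0.7 -0.9 -0.7] w 0.0392 t 19.5
wrist [0.5193 0.4663 0.0237] px [280 226] [373 294]
shift [0.0004 0.0006 0.0378] turn 0.004 psi 1.566 tcp [0.5196 0.4655 0.1133] F [ 1.  -0.1 -0.8] w 0.0392 t 19.55
```

{"api": "servo_tool", "payload": {"steps": [0,0,0.01,0,0.032,0,0,0.018,0,0.032,0,0,0.024,0,0.032,0,0,0.027,0,0.032,0,0,0.029,0,0.032]}}

```text
clock: 20.05
eef_pos: [0.52, 0.4658, 0.0837]
eef_rot: [0.705, 0.709, -0.0, -0.0]
wrist_force: [0.9, -0.1, -0.2]
gripper_width: 0.429
grasp_force: 20.0
```

{"api": "servo_tool", "payload": {"steps": [0,0,0.001,0,0.032,0,0,0.002,0,0.032,0,0,0.003,0,0.032,0,0,0.004,0,0.032,0,0,0.005,0,0.032]}}

```text
clock: 20.55
eef_pos: [0.5201, 0.466, 0.0791]
eef_rot: [0.705, 0.709, 0.0, -0.0]
wrist_force: [-0.6, 0.4, -0.7]
gripper_width: 0.426
grasp_force: 20.0
```

```bash
python3 -c "
from h import *
goto(.5201,.4659,.0755,1.57)"
```

```text
shift [-0.0001 -0.      0.0036] turn 0.004 psi 1.566 tcp [0.5201 0.466  0.0791] F [-0.6  0.4 -0.7] w 0.0389 t 20.55
```

{"api": "servo_tool", "payload": {"steps": [0,0,0.001,0,0.032,0,0,0.0018,0,0.032,0,0,0.0025,0,0.032,0,0,0.003,0,0.032,0,0,0.0032,0,0.032]}}

```text
clock: 21.05
eef_pos: [0.5201, 0.4659, 0.076]
eef_rot: [0.705, 0.709, 0.0, 0.0]
wrist_force: [-0.3, -0.4, 2.9]
gripper_width: 0.427
grasp_force: 20.0
```

```bash
python3 -c "
from h import *
goto(.5201,.4659,.0755,1.57)"
```

```text
shift [-0.     -0.      0.0005] turn 0.004 psi 1.566 tcp [0.5201 0.4659 0.076 ] F [-0.3 -0.4  2.9] w 0.0389 t 21.05
```

{"api": "servo_tool", "payload": {"steps": [0,0,0,0,0.046,0,0,0,0,0.052,0,0,0,0,0.058,0,0,0,0,0.06,0,0,0,0,0.06], "grip_force": 15}}

```text
clock: 21.55
eef_pos: [0.5201, 0.4659, 0.0759]
eef_rot: [0.705, 0.709, -0.0, 0.0]
wrist_force: [0.5, 0.1, 0.3]
gripper_width: 0.657
grasp_force: 0.0
```

{"api": "servo_tool", "payload": {"steps": [0,0,-0.02,0,0.06,0,0,-0.06,0,0.06,0,0,-0.1,0,0.06,0,0,-0.12,0,0.07,0,0,-0.13,0,0.07]}}

```text
clock: 22.05
eef_pos: [0.5208, 0.4664, 0.2084]
eef_rot: [0.705, 0.709, 0.002, 0.0]
wrist_force: [0.1, -0.9, -1.0]
gripper_width: 0.763
grasp_force: 0.0
```

```bash
python3 -c "
from h import *
wfit(.519,.4655,.078,.02)
goto(.4102,.36,.2,1.57)"
```

```text
wrist [0.5194 0.4646 0.02  ] px [295 209] [351 265]
shift [-0.1059 -0.1111  0.0081] turn 0.004 psi 1.566 tcp [0.5208 0.4665 0.2086] F [-0.3  0.1  1.6] w 0.0702 t 22.1
```

{"api": "servo_tool", "payload": {"steps": [-0.033,-0.034,0,0,0.07,-0.066,-0.068,0,0,0.07,-0.095,-0.1,0,0,0.07,-0.106,-0.11,0.02,0,0.07,-0.106,-0.11,0.04,0,0.07]}}

```text
clock: 22.6
eef_pos: [0.4084, 0.3575, 0.1649]
eef_rot: [0.705, 0.709, -0.001, -0.0]
wrist_force: [-0.4, 0.7, -0.3]
gripper_width: 0.769
grasp_force: 0.0
```

{"api": "servo_tool", "payload": {"steps": [0,0,0.01,0,0.07,0,0,0.01,0,0.07,0,0,0.01,0,0.07]}}

```text
clock: 22.9
eef_pos: [0.4109, 0.3596, 0.1558]
eef_rot: [0.705, 0.709, -0.0, -0.0]
wrist_force: [-0.6, 0.6, 0.2]
gripper_width: 0.769
grasp_force: 0.0
```

```bash
python3 -c "
from h import *
goto(.4102,.36,.2,1.57)
wfit(.4102,.36,.074,.027,save='w7.png')
goto(.4102,.36,.064,1.57)"
```

```text
shift [ 0.0004 -0.0007 -0.0442] turn 0.004 psi 1.566 tcp [0.4109 0.3596 0.1558] F [-0.6  0.6  0.2] w 0.0702 t 22.9
wrist [0.4091 0.3588 0.027 ] px [278 212] [367 300]
shift [ 0.0002 -0.0009  0.0921] turn 0.004 psi 1.566 tcp [0.4111 0.3597 0.1561] F [ 0.  -0.1  0.1] w 0.0701 t 22.95
```

View pics/w7.png

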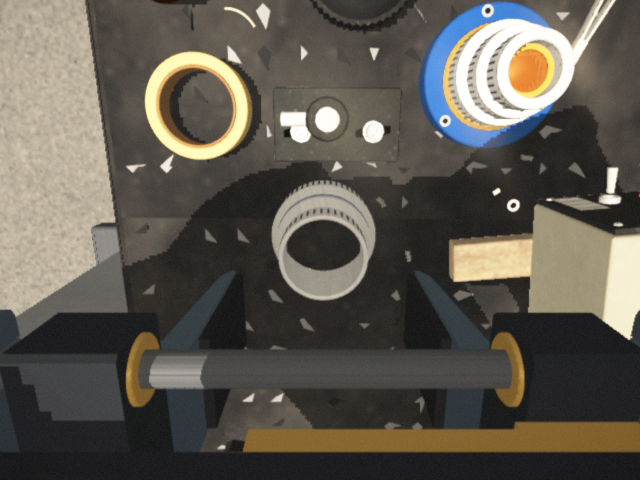

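The stack is seated at (510,75), and the barrel's top rim is at (323,257), centred between the fingers. I descend and grip it.

{"api": "servo_tool", "payload": {"steps": [0,-0.001,0.03,0,0.07,0,-0.001,0.06,0,0.07,0,-0.001,0.08,0,0.07,0,-0.001,0.091,0,0.07,0,-0.001,0.091,0,0.07]}}

```text
clock: 23.45
eef_pos: [0.4095, 0.3593, 0.0643]
eef_rot: [0.705, 0.709, -0.001, -0.0]
wrist_force: [-0.0, 0.2, -0.8]
gripper_width: 0.77
grasp_force: 0.0
```

{"api": "servo_tool", "payload": {"steps": [0,0,0,0,0.054,0,0,0,0,0.048,0,0,0,0,0.046,0,0,0,0,0.046,0,0,0,0,0.046], "grip_force": 20}}

```text
clock: 23.95
eef_pos: [0.4102, 0.3598, 0.066]
eef_rot: [0.705, 0.709, 0.001, 0.0]
wrist_force: [-0.9, 0.0, 9.0]
gripper_width: 0.582
grasp_force: 20.0
```

{"api": "servo_tool", "payload": {"steps": [0,0,-0.01,0,0.046,0,0,-0.04,0,0.046,0,0,-0.08,0,0.046,0,0,-0.12,0,0.046,0,0,-0.16,0,0.046]}}

```text
clock: 24.45
eef_pos: [0.4092, 0.3591, 0.2274]
eef_rot: [0.705, 0.709, 0.0, 0.0]
wrist_force: [1.2, 0.4, -2.5]
gripper_width: 0.58
grasp_force: 20.0
```

```bash
python3 -c "
from h import *
goto(.5201,.4659,.22,1.57)"
```

```text
shift [0.1062 0.1114 0.0074] turn 0.004 psi 1.566 tcp [0.4092 0.3591 0.2274] F [ 1.2  0.4 -2.5] w 0.0529 t 24.45
```

{"api": "servo_tool", "payload": {"steps": [0.03,0.032,0,0,0.046,0.06,0.064,0,0,0.046,0.09,0.094,0,0,0.046,0.106,0.111,0,0,0.046,0.106,0.111,0,0,0.046]}}

```text
clock: 24.95
eef_pos: [0.5217, 0.4675, 0.225]
eef_rot: [0.705, 0.709, 0.001, 0.0]
wrist_force: [-0.3, -0.0, -2.0]
gripper_width: 0.583
grasp_force: 20.0
```

{"api": "servo_tool", "payload": {"steps": [0,0,0.02,0,0.046,0,0,0.045,0,0.046,0,0,0.06,0,0.046,0,0,0.065,0,0.046,0,0,0.065,0,0.046]}}

```text
clock: 25.45
eef_pos: [0.5198, 0.4657, 0.16]
eef_rot: [0.705, 0.709, -0.0, -0.0]
wrist_force: [0.2, 0.1, -1.1]
gripper_width: 0.581
grasp_force: 20.0
```

```bash
python3 -c "
from h import *
goto(.5201,.4659,.086,1.57)
c,R,o,p,d=cam('side');q=cv2.resize(p[290:400,260:400,::-1],None,fx=4,fy=4,interpolation=2);cv2.imwrite('pics/s1.png',q)
goto(.5201,.4659,.086,1.57)"
```

```text
shift [0.0003 0.0003 0.074 ] turn 0.004 psi 1.566 tcp [0.5198 0.4657 0.16  ] F [ 0.2  0.1 -1.1] w 0.053 t 25.45
shift [-0.0001 -0.0001  0.0747] turn 0.004 psi 1.566 tcp [0.5202 0.466  0.1607] F [ 0.   0.5 -1.5] w 0.0526 t 25.5
```

View pics/s1.png

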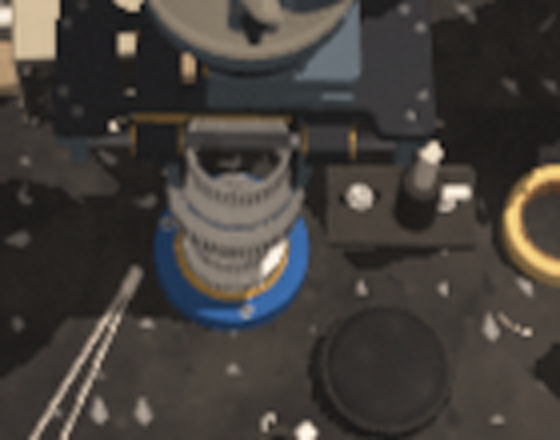

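The side view shows the barrel held upright over the stack, with its foot at about (235,220) centred on the blue pedestal. I lower it carefully.

{"api": "servo_tool", "payload": {"steps": [0,0,0.006,0,0.046,0,0,0.012,0,0.046,0,0,0.018,0,0.046,0,0,0.024,0,0.046,0,0,0.03,0,0.046]}}

```text
clock: 26.0
eef_pos: [0.52, 0.4659, 0.1293]
eef_rot: [0.705, 0.709, -0.0, -0.0]
wrist_force: [0.4, 0.1, -1.2]
gripper_width: 0.583
grasp_force: 20.0
```

{"api": "servo_tool", "payload": {"steps": [0,0,0.006,0,0.046,0,0,0.012,0,0.046,0,0,0.018,0,0.046,0,0,0.024,0,0.046,0,0,0.028,0,0.046]}}

```text
clock: 26.5
eef_pos: [0.52, 0.4658, 0.1012]
eef_rot: [0.705, 0.709, -0.0, -0.0]
wrist_force: [0.1, 0.3, -0.7]
gripper_width: 0.578
grasp_force: 20.0
```

```bash
python3 -c "
from h import *
goto(.5201,.4659,.086,1.57)"
```

```text
shift [0.0001 0.0001 0.0152] turn 0.004 psi 1.566 tcp [0.52   0.4658 0.1012] F [ 0.1  0.3 -0.7] w 0.0527 t 26.5
```

{"api": "servo_tool", "payload": {"steps": [0,0,0.002,0,0.046,0,0,0.004,0,0.046,0,0,0.006,0,0.046,0,0,0.008,0,0.046,0,0,0.01,0,0.046]}}

```text
clock: 27.0
eef_pos: [0.5201, 0.466, 0.0919]
eef_rot: [0.705, 0.709, 0.0, 0.0]
wrist_force: [0.7, 0.0, -1.4]
gripper_width: 0.578
grasp_force: 20.0
```

{"api": "servo_tool", "payload": {"steps": [0,0,0.001,0,0.046,0,0,0.002,0,0.046,0,0,0.0028,0,0.046,0,0,0.0033,0,0.046,0,0,0.0033,0,0.046]}}

```text
clock: 27.5
eef_pos: [0.5201, 0.4659, 0.0886]
eef_rot: [0.705, 0.709, -0.0, 0.0]
wrist_force: [1.3, -0.3, -0.9]
gripper_width: 0.584
grasp_force: 20.0
```

```bash
python3 -c "
from h import *
goto(.5201,.4659,.086,1.57)"
```

```text
shift [-0.     -0.      0.0026] turn 0.004 psi 1.566 tcp [0.5201 0.4659 0.0886] F [ 1.3 -0.3 -0.9] w 0.0533 t 27.5
```

{"api": "servo_tool", "payload": {"steps": [0,0,0.0008,0,0.046,0,0,0.0014,0,0.046,0,0,0.002,0,0.046,0,0,0.0025,0,0.046,0,0,0.0028,0,0.046]}}

```text
clock: 28.0
eef_pos: [0.5201, 0.4659, 0.086]
eef_rot: [0.705, 0.709, 0.0, 0.0]
wrist_force: [-1.4, -1.9, 4.6]
gripper_width: 0.583
grasp_force: 20.0
```

```bash
python3 -c "
from h import *
goto(.5201,.4659,.086,1.57)"
```

```text
shift [-0.  0.  0.] turn 0.004 psi 1.566 tcp [0.5201 0.4659 0.086 ] F [-1.4 -1.9  4.6] w 0.0532 t 28.0
```

Contact is about 6 N at the expected height, so I release and retreat.

{"api": "servo_tool", "payload": {"steps": [0,0,0,0,0.058,0,0,0,0,0.064,0,0,0,0,0.07,0,0,0,0,0.074,0,0,0,0,0.074]}}

```text
clock: 28.5
eef_pos: [0.5201, 0.4659, 0.0858]
eef_rot: [0.705, 0.709, -0.0, 0.0]
wrist_force: [0.4, -0.7, 0.1]
gripper_width: 0.812
grasp_force: 0.0
```

{"api": "servo_tool", "payload": {"steps": [0,0,-0.02,0,0.074,0,0,-0.06,0,0.074,0,0,-0.1,0,0.074,0,0,-0.12,0,0.074,0,0,-0.13,0,0.074]}}

```text
clock: 29.0
eef_pos: [0.5208, 0.4664, 0.2183]
eef_rot: [0.705, 0.709, 0.002, 0.0]
wrist_force: [-0.3, 0.5, -0.7]
gripper_width: 0.811
grasp_force: 0.0
```

```bash
python3 -c "
from h import *
for h in (.094,): wfit(.5195,.4655,h,.027,save='w8.png')
wfit(.5195,.4655,.094,.027,name='side')
c,R,o,p,d=cam('wrist');P=cloud(c,R,o,d);m=(np.hypot(P[...,0]-.5195,P[...,1]-.4655)<.03)&(P[...,2]>.085);print(np.percentile(P[m][:,2],[10,50,90]))
c,R,o,p,d=cam('side');cv2.imwrite('pics/s2.png',cv2.resize(p[290:400,260:400,::-1],None,fx=4,fy=4,interpolation=2))
goto(.52,.466,.2,1.57)"
```

```text
wrist [0.5194 0.4647 0.0269] px [285 201] [361 277]
side [0.5184 0.468  0.0264] px [307 328] [330 352]
[0.09475617 0.31583074 0.32230274]
shift [0.0005 0.0004 0.0144] turn 0.004 psi 1.566 tcp [0.5196 0.4655 0.2144] F [-0.6  0.7 -0.6] w 0.074 t 29.2
```

View pics/w8.png

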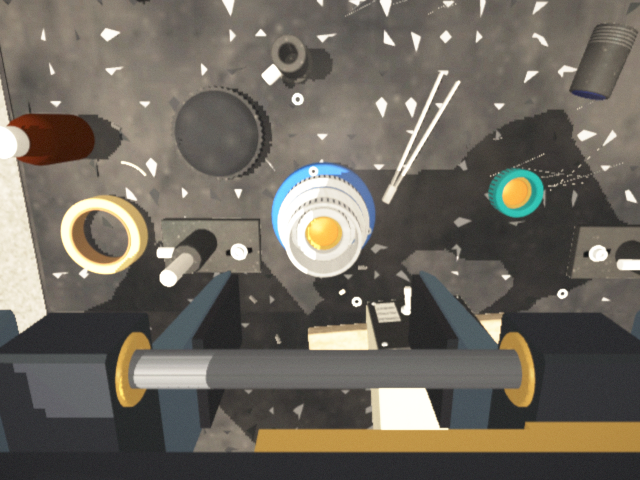

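View pics/s2.png

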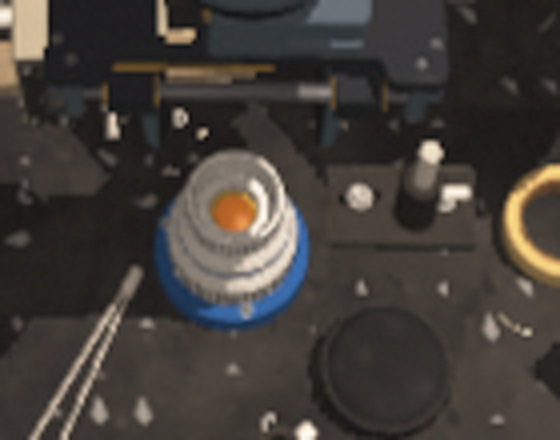

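The barrel sits flush on the blue flange: its rim is at z ≈ 94 mm and centred, with the amber lens visible inside at (324,233). The tape roll and cap are where they were. I'm handing in.

```bash
python3 -c "
from station import order
print(order.hand_in())"
```

```text
the job is handed in; nothing more can be done
None
```

I assembled the objective on the pedestal (three cells nested, barrel flush on the flange, everything let go) and handed the job in at about 29 s of the 128 s allowed; the hand-in call returned no verdict.

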